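# Torque the clamp screw of a plaster casting mould

## Robot

A 6-joint arm with a two-finger parallel gripper is mounted at the origin on the work surface. World frame = base frame: x ahead of the robot, y to its left, z up, the work surface at z = 0. Lengths are in m, angles in rad, forces in N, time in s.
With the tool pointing down it reaches from about 0.35 to 0.975 m from the base axis. Payload 4.9 kg.
Tool frame: the origin (TCP) lies at the very end of the fingers, on their centre line; the grasp point (between the pads) lies 19 mm behind it (ctrl.grip_point_offset is the distance from the TCP to the grasp point, in m); z points along the fingers, y is the line along which they close (so a half turn about z gives the same grasp; the last joint's range is limited). The gripper opens to 85 mm and grips with 20 to 120 N. Pads are 22 mm wide; open, the fingers measure 114 mm over their backs; the gripper's body (76 mm by 85 mm) begins 54 mm behind the grasp point. The pads swing forward as they close: fully open they stand 13 mm farther back than shut.
Start: joints at [1.23, 0.053, 1.613, -0, 1.476, -0.119], TCP at [0.137, 0.61, 0.231] pointing down, gripper open.
Joint ranges: [-3.01, 3.01], [-1.01, 2.22], [0.06, 2.58], [-1.02, 4.17], [0.09, 2.62], [-3.14, 3.14]. Speed limits (rad/s): [2.57, 2.57, 3.14, 3.14, 3.14, 3.14].

## Interface

Orientations are given as a rotation vector (axis times angle).
In Python, from station import ctrl gives the robot as it stands.
- The arm moves only by the tool send_rows, never from a script. Its argument "rows" is a list of rows, each a list of 3 entries, a list of its own where there are three numbers: the finger opening in cm, from 0 to 8.54, then the shift along the tool's x, y, z in cm, then the turn about the tool's z in degrees. A call has 1 to 10 rows; each row shifts and turns the commanded pose from where the row before left it, along the tool's axes as they then stand; what a row does not reach is not made up. A row lasts 1/8 s, in which the tool goes at most 62.5 mm and 10.7 degrees, less where a joint would pass 70% of its speed; a pose out of reach is approached as far as the arm can. A call with a gripper value outside its range is refused whole. The fingers move at their own pace and stop on an object; "newtons" is the grip in N (left out, the last holds). Time passes only in rows, so rows that do not move let the fingers close. It gives the time, the measured TCP pose, the force, the opening and the grip force at its end, in the units of the state.
- ctrl.get_obs(): the state, without advancing time (a new reading comes with each control period).
- ctrl.get_image(name): name is "side" or "top" or "wrist"; returns a dict with "frame" (400x640x3 uint8, red, green, blue), "range_z" (400x640 float32, m along the optical axis (not along the pixel's ray), 0 where there is no reading), "fx", "fy", "cx", "cy" (pixels), "k1" (the pictures are not rectified: a ray, as slopes to the right and down, at radius r is drawn at 1 + k1 r^2 times it, then the intrinsics apply), "cam_to_world" (4x4, takes a point from camera to world coordinates). Camera axes: x right, y down, z forward; pixel columns grow to the right and rows downward; lengths in m; the calibration is good to about 2 mm. A picture is of the moment at which its call begins.
- ctrl.finish_job(): hands the job in; it is judged then, once.
The state is a dict: "t": time; "q": joint angles; "dq": joint speeds; "effort": joint torques, N m; "tool_pos": TCP position; "tool_rot": TCP orientation; "contact_force": force on the tool from outside, world axes, zero at the start; "wrist_torque": the same for the moment, N m; "opening": finger opening in m; "grip_force": force on a finger pad.
Only numpy, scipy, OpenCV 4.12 (cv2) and the standard library are available. Lean on these libraries where they do the work, as an engineer would, in place of code of your own. Each camera call takes 0.05 s, during which the arm holds its last target. There are 200 camera calls.

## Task

The plaster mould in the screw clamp is only nipped up by hand: take the preset torque wrench from its wooden rest, set its socket fully down over the clamp's square screw head and tighten it clockwise (seen from above) until the wrench breaks, then stop, because leaning on past the break to the end of its give cracks the plaster. Ease the wrench back just enough to free it without undoing the screw, lift it off and lay it back in its rest. Leave the mixing cup, the spare mould half and the spatula where they are, and do not knock the clamp with the gripper.

Things in the scene. Friction and masses are not known exactly. Their poses are not given: they have to be found in the camera images.
- wrench: Preset breaking torque wrench, handle level, socket hanging down, 276 mm long, about 0.5 kg. Origin on the drive (turning) axis at mid-height of the handle; z up, handle runs to -x. Round steel head 38 mm across, z = -13 to 16 mm; steel neck 20 mm thick, x = -15 to -97 mm; black rubber grip x = -97 to -247 mm, then an 18 mm end cap to -257. Centre of mass near x = -109 mm.
- wrench_grip (a point): Point on the wrench's centreline in its rubber grip, 140 mm from the drive axis (wrench frame (-140, 0, 0) mm); axes as the wrench. The grip is 28 mm wide (y) and 26 mm high with flat sides: pinch it here from above.
- socket: The square socket on the wrench's drive; origin at the wrench's origin, x parallel to the wrench's x while its breakaway joint is shut. At the set torque (1.5 N m, 11 N sideways at the grip point) the joint gives: the handle swings on about the drive axis, its torque falling to 1.2 N m at 0.15 rad. A hard stop ends the give at 0.35 rad. A spring shuts it when unloaded.
- socket_mouth (a point): Centre of the open lower face of the square socket, 47 mm below the wrench's origin; axes as the socket, x and y square to its inside flats (fits every 90 degrees). Steel, 37 mm outside, 21.5 mm square inside, 16 mm deep to a flat roof, mouth flared about 1.5 mm. On the 20 mm head it has about 4 degrees of turning play each way.
- clamp: Casting-flask clamp, fixed to the bench. Origin at the bench under the screw's axis, z up. Steel base 90 (x) by 190 mm (y), 12 mm high; columns at y = +-70 mm; crossbar along y, 36 by 176 mm, top at z = 104 mm, column nuts to z = 115 mm. Under the screw an aluminium plate on a white two-part plaster mould, 80 by 104 by 48 mm.
- screw_head (a point): Centre of the top of the clamp screw's square head, 127 mm above the bench; turns with the screw, z up, x and y square to its flats. Head 20 mm square, 18 mm high, top 3 mm chamfered; below it a collar 33 mm across on the crossbar. Fully seated, the socket's roof rests on the head: mouth 16 mm below the head's top, handle centre 158 mm above the bench.
- screw (a joint): Angle of the clamp screw in rad, growing clockwise from above as it tightens. Starts somewhere from 0 to 0.2. It takes 1.1 to 1.3 N m to start it, differing from mould to mould, and 0.4 N m more per rad as the mould is squeezed; it is tight where the wrench breaks, which cannot be told beforehand. It stays where it is left, but about 0.5 N m the other way undoes it.
- rest: Wooden rest of the wrench, fixed to the bench. Origin at the bench under the grip point, x from grip to head. Board 215 by 80 mm, 12 mm high. Upright with a V-notch for the neck at x = 85 mm (top z = 75 mm); upright with a flared slot 36 mm wide for the end of the grip at x = -80 mm (top z = 82 mm); both 16 mm thick, 60 to 75 mm wide. The grip is free between them.
- rest_grip (a point): Where the wrench's grip point lies when the wrench is in its rest: 66 mm above the bench, straight above the rest's origin.
- rest_head (a point): Where the wrench's origin (head) lies when the wrench is in its rest: 140 mm along the rest's x from rest_grip, at the same height.
- mix_cup: Bystander: white plastic mixing cup, 104 mm across the rim, 105 mm high, upright; origin at the centre of its underside. It stands on the bench on the other side of the clamp from the rest.
- mould_half: Bystander: loose spare half of a plaster mould, 80 by 104 by 25 mm, lying hollow side up beyond the clamp on the right (-y); origin at the centre of its underside.
- spatula: Bystander: spatula with a dark wooden handle, 240 mm long, lying across in front of the robot's base; origin at its middle on the underside.
Mind the look-alikes: they are no part of the job. Of the things shaped like the rest, the wooden one is meant.

How it is judged:
On the way, in this order (a step that is already met when the one before it is completed fails the run):
1. the socket is seated over the screw head, at least 11 mm down, the wrench level (horizontal distance between socket_mouth and screw_head below 0.004 m and z of socket_mouth in the frame of screw_head below -0.011 m and angle between wrench's own z axis and vertical below 0.15 rad), for 0.2 s.
2. with the socket still on the head and the screw drawn tight, the wrench breaks (all of step 1 and value of joint screw above 0.45 rad and angle between the x axis of wrench and the x axis of socket, either way round above 0.05 rad), for 0.05 s.
At the end, for the whole second after the job is handed in: The screw is left tight where the wrench broke (not undone), and the wrench lies still in its rest, socket down, grip within 20 mm and head within 25 mm of their places, its breakaway joint shut again (value of joint screw above 0.45 rad and angle between the x axis of wrench and the x axis of socket, either way round below 0.03 rad and distance between wrench_grip and rest_grip below 0.02 m and distance between wrench and rest_head below 0.025 m and angle between wrench's own z axis and vertical below 0.12 rad and linear speed of wrench below 0.02 m/s); the robot touches nothing.
It fails at once if the wrench is leaned on past its break, to the end of its give (over 0.31 rad) (angle between the x axis of wrench and the x axis of socket, either way round above 0.31 rad).
It fails at once if once drawn up, the screw is undone again (turned back, faster than 0.2 rad/s) (value of joint screw above 0.45 rad and velocity of joint screw below -0.2 rad/s).
It fails at once if the gripper knocks the clamp (over 15 N) (contact force between the fingers and clamp above 15 N).
It fails at once if the mixing cup, the spare mould half or the spatula is shifted by more than 25 mm (distance of any of mix_cup, mould_half, spatula from where it was at the start of the episode above 0.025 m).
It also fails if it takes over 72 s, if anything falls off the work surface, if the arm or the gripper's body presses on something with over 40 N, if the wrist force passes 120 N, or if a joint passes its speed limit or range.

## Working session

There is one attempt and no reset: what is moved stays moved. The work goes in short steps, Python scripts to look and compute and a tool call to move; the robot and the scene stay as the last step left them, time stands still between calls to the robot, and variables do not carry over. Pictures are saved under pics/ and viewed, at most 10 in all, crops included, and the job is handed in when it is done.

Besides the shell and the picture viewer there is one more tool, called after "Request:" by a JSON object that holds its "fn" and its "kwargs". send_rows: Moves the arm, as the interface text tells. Its arguments: {"type":"object","properties":{"rows":{"type":"array","items":{"type":"array"}},"newtons":{"type":"number"}},"required":["rows"]}

```bash
mkdir -p pics; ls; cat > h.py <<'E'
import numpy as np, cv2, pickle
from station import ctrl
def grab(n,tag):
    d=ctrl.get_image(n); pickle.dump(d,open(f'pics/{tag}.pkl','wb'))
    cv2.imwrite(f'pics/{tag}.png',cv2.cvtColor(d['frame'],cv2.COLOR_RGB2BGR)); return d
def load(tag): return pickle.load(open(f'pics/{tag}.pkl','rb'))
def ray(d,u,v):
    K=np.array([[d['fx'],0,d['cx']],[0,d['fy'],d['cy']],[0,0,1.]])
    p=cv2.undistortPoints(np.array([[[u,v]]],float),K,np.array([d['k1'],0,0,0.]))[0,0]
    T=np.array(d['cam_to_world']); return T[:3,3],T[:3,:3]@np.array([p[0],p[1],1])
def onz(d,u,v,z):
    o,r=ray(d,u,v); return o+r*(z-o[2])/r[2]
def cloud(d):
    h,w=d['range_z'].shape
    K=np.array([[d['fx'],0,d['cx']],[0,d['fy'],d['cy']],[0,0,1.]])
    uv=np.stack(np.meshgrid(np.arange(w),np.arange(h)),-1).reshape(-1,1,2).astype(float)
    p=cv2.undistortPoints(uv,K,np.array([d['k1'],0,0,0.])).reshape(h,w,2)
    z=d['range_z'][...,None]; T=np.array(d['cam_to_world'])
    P=np.concatenate([p*z,z],-1)@T[:3,:3].T+T[:3,3]; P[d['range_z']==0]=np.nan; return P
E
python3 - <<'E'
from h import *
for n in ['side','top','wrist']:
    d=grab(n,n+'0'); print(n,np.round(d['cam_to_world'],3).tolist(),d['fx'],d['k1'])
print(ctrl.get_obs())
E
```

```text
pics
side [[0.925, -0.281, 0.254, 0.138], [-0.379, -0.664, 0.644, -0.883], [-0.012, -0.692, -0.721, 1.123], [0.0, 0.0, 0.0, 1.0]] 518.6612862908903 0.022911391425136537
top [[0.103, -0.973, 0.206, 0.22], [-0.995, -0.102, 0.017, -0.012], [0.004, -0.207, -0.978, 1.231], [0.0, 0.0, 0.0, 1.0]] 374.5805486321294 -0.04006069438069425
wrist [[0.219, 0.932, 0.287, 0.063], [0.976, -0.209, -0.066, 0.626], [-0.002, 0.295, -0.956, 0.372], [0.0, 0.0, 0.0, 1.0]] 284.82867410623834 -0.021049217621516663
{'t': 0.15, 'q': array([ 1.23002721e+00,  5.32349499e-02,  1.61399752e+00,  2.30106964e-05,
        1.47600068e+00, -1.19025086e-01]), 'dq': array([ 0.00168018, -0.00227284, -0.00461966,  0.00284647, -0.00250837,
        0.00031884]), 'effort': array([ 4.60430601e-04, -3.94235086e+01, -3.70725596e+01, -1.29510117e-04,
        4.49414554e-03, -7.85350665e-06]), 'tool_pos': array([0.13729941, 0.60922636, 0.23031569]), 'tool_rot': array([-3.47561023e-01, -3.12190817e+00,  2.50058592e-03]), 'contact_force': array([ 0.60845698, -0.0200112 , -0.08428086]), 'wrist_torque': array([0.03854566, 0.00633711, 0.00356585]), 'grip_force': 0.0, 'opening': 0.08547195652122233}
```

View pics/top0.png

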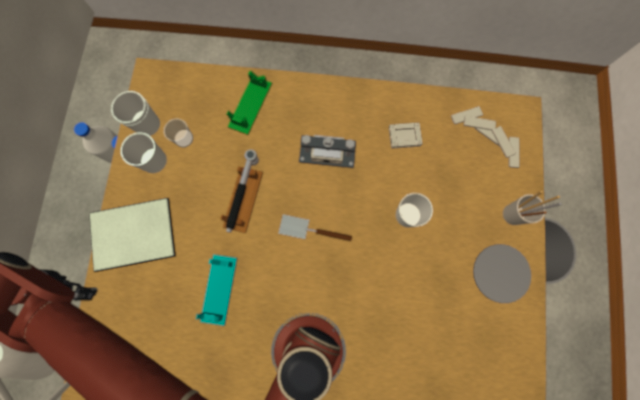

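View pics/side0.png

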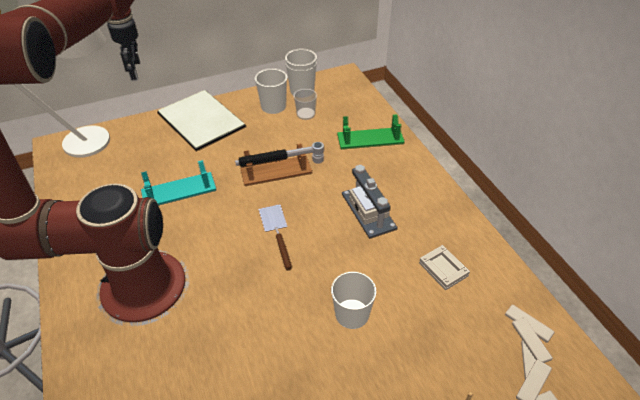

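The top view shows the wrench lying from its cap at (231,230) to its head at (250,157), in the brown wooden rest. The clamp is at (328,151), the cup at (412,212), the mould half at (405,135) and the spatula at (315,230). The side view agrees with this: wrench head at (318,152), screw around (360,175).

```bash
python3 - <<'E'
from h import *
for n in ['top0','side0']:
    d=load(n);P=cloud(d);f=d['frame'].astype(int)
    ok=(P[...,0]>.3)&(P[...,0]<.95)
    c=np.array(onz(load('top0'),328,148,.1)[:2]); w=np.array(onz(load('top0'),241,195,.07)[:2])
    near=lambda q,r:np.hypot(P[...,0]-q[0],P[...,1]-q[1])<r
    print(n,'clamp approx',c,'wrench approx',w)
    m=near(c,.12)&(P[...,2]>.095); print('bar pts',m.sum(),P[m].mean(0),np.median(P[m],0))
    r=cv2.minAreaRect((P[m][:,:2]*1000).astype(np.float32)); print(' bar rect',r)
    m=near(c,.12)&(P[...,2]>.12); print(' head pts',m.sum(),P[m].mean(0) if m.any() else 0, P[m].max(0) if m.any() else 0,P[m].min(0) if m.any() else 0)
    m=near(w,.2)&(P[...,2]>.04)&(f.max(-1)<60); q=P[m]; print(' grip',m.sum(),q.mean(0),cv2.minAreaRect((q[:,:2]*1000).astype(np.float32)), np.percentile(q[:,2],[5,50,95]))
    m=near(w,.22)&(P[...,2]>.045)&(f.max(-1)-f.min(-1)<30); q=P[m]; print(' wrench',m.sum(),cv2.minAreaRect((q[:,:2]*1000).astype(np.float32)))
    v=q[:,:2]-q[:,:2].mean(0); _,_,V=np.linalg.svd(v,full_matrices=False); print('  dir',V[0],np.degrees(np.arctan2(V[0,1],V[0,0])))
    m2=m&(P[...,2]>.074); print('  head?',m2.sum(),P[m2].mean(0), P[m2].min(0),P[m2].max(0))
    s=3; 
t=cv2.imread('pics/top0.png')[110:250,200:360]; s=cv2.imread('pics/side0.png')[130:250,225:405]
t=cv2.resize(t,(640,560),interpolation=cv2.INTER_CUBIC)
cv2.imwrite('pics/t1.png',t); cv2.imwrite('pics/s1.png',cv2.resize(s,(780,520),interpolation=cv2.INTER_CUBIC))
E
```

```text
top0 clamp approx [0.62956195 0.00313024] wrench approx [0.45504684 0.26301367]
bar pts 615 [0.64276099 0.00711807 0.10757804] [0.64170928 0.00733237 0.10521284]
 bar rect ((645.214111328125, 6.947547912597656), (37.80475616455078, 175.93016052246094), 0.4013269543647766)
 head pts 47 [0.64491048 0.00382072 0.12547541] [0.65597277 0.01721254 0.13186611] [ 0.63528031 -0.07404336  0.12007297]
 grip 348 [0.41585461 0.27256805 0.07841121] ((417.33074951171875, 272.78753662109375), (26.548799514770508, 141.17437744140625), 80.70943450927734) [0.07475157 0.07840081 0.08228128]
 wrench 587 ((471.53863525390625, 269.0532531738281), (36.03030014038086, 270.44342041015625), 80.7171630859375)
  dir [-0.99077962  0.13548336] 172.21342900140175
  head? 497 [0.46237354 0.26682553 0.07847694] [0.33664092 0.23430474 0.07406487] [0.60569764 0.29392645 0.0856112 ]
side0 clamp approx [0.62956195 0.00313024] wrench approx [0.45504684 0.26301367]
bar pts 669 [ 0.64417572 -0.00425364  0.10765984] [ 0.64279708 -0.00585432  0.10554968]
 bar rect ((647.2677001953125, 4.4051666259765625), (38.56622314453125, 181.4963836669922), 0.3222414553165436)
 head pts 51 [0.64670625 0.00310818 0.1255698 ] [0.65899367 0.07138858 0.1319561 ] [ 0.63682025 -0.06889246  0.12005386]
 grip 427 [0.41799159 0.26708563 0.07465209] ((417.6163330078125, 270.0674743652344), (32.9732551574707, 145.5046844482422), 81.9806900024414) [0.06235753 0.0763106  0.08239517]
 wrench 743 ((427.4205322265625, 273.25897216796875), (42.6358642578125, 361.63812255859375), 81.62581634521484)
  dir [-0.99060675  0.13674158] 172.14066064855297
  head? 421 [0.46357463 0.26394813 0.07856574] [0.34283931 0.23117228 0.07402731] [0.60698259 0.29533192 0.08707642]
```

View pics/t1.png

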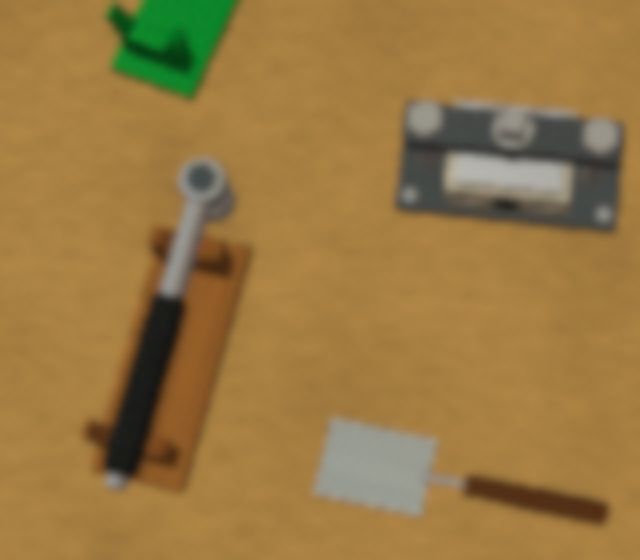

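View pics/s1.png

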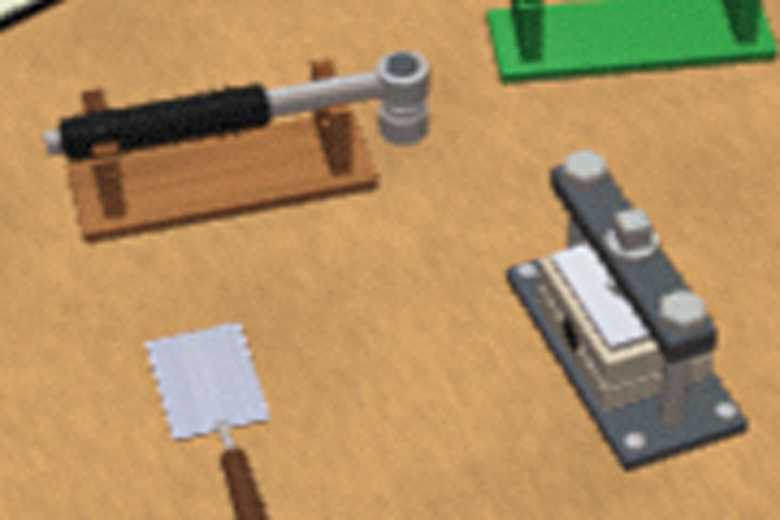

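The crops confirm it: wrench level in the wooden rest, head at about (0.586, 0.245), and the screw head on the middle of the crossbar at about (0.645, 0.004). I'm moving over the wrench for a close look.

Request:
{"fn": "send_rows", "kwargs": {"rows": [[8.5, [-3.8, -2.7, -0.2], 0], [8.5, [-3.8, -2.7, -0.2], 0], [8.5, [-3.8, -2.7, -0.2], 0], [8.5, [-3.8, -2.7, -0.2], 0], [8.5, [-3.8, -2.7, -0.2], 0], [8.5, [-3.8, -2.7, -0.2], 0], [8.5, [-3.8, -2.7, -0.2], 0], [8.5, [-3.8, -2.7, -0.2], 0], [8.5, [-3.8, -2.7, -0.2], 0], [8.5, [-3.8, -2.7, -0.2], -4]]}}

```text
t: 1.4
tool_pos: [0.4494, 0.2614, 0.2511]
tool_rot: [-0.236, -3.132, 0.0]
contact_force: [0.1, 0.5, -0.3]
opening: 0.0848
grip_force: 0.0
```

```bash
python3 - <<'E'
from h import *
d=grab('wrist','w1'); P=cloud(d); f=d['frame'].astype(int)
z=P[...,2]
print(np.nanmin(z),np.nanmax(z))
m=(z>.045)&(z<.1)&(f.max(-1)<60)&(abs(P[...,0]-.43)<.16)&(abs(P[...,1]-.265)<.1)
n,l,s,c=cv2.connectedComponentsWithStats(m.astype(np.uint8))
k=1+s[1:,4].argmax(); m=l==k; q=P[m]; print('grip',s[k],q.mean(0),np.percentile(q[:,2],[5,50,95]),cv2.minAreaRect((q[:,:2]*1000).astype(np.float32)))
m=(z>.05)&(z<.1)&(f.max(-1)-f.min(-1)<35)&(f.max(-1)>70)&(P[...,0]>.48)&(abs(P[...,1]-.25)<.06); q=P[m]; print('steel',m.sum(),q.min(0),q.max(0),cv2.minAreaRect((q[:,:2]*1000).astype(np.float32)))
m=m&(z>.077); q=P[m]; print('head top',m.sum(),q.mean(0),cv2.minEnclosingCircle((q[:,:2]*1000).astype(np.float32)))
E
```

```text
-0.5645748332928745 0.352322492542619
grip [315  91   6 119 178] [0.41884425 0.2635675  0.07602112] [0.07418026 0.07590334 0.07834929] ((421.74066162109375, 263.1322021484375), (3.414374351501465, 131.0076904296875), 83.58731079101562)
steel 1586 [0.48709228 0.23416227 0.05074155] [0.70478704 0.30061865 0.08292698] ((597.6118774414062, 262.0968933105469), (221.21343994140625, 54.2805061340332), 5.983222484588623)
head top 504 [0.58545473 0.25290388 0.07966405] ((547.3629150390625, 254.81471252441406), 59.178184509277344)
```

View pics/w1.png

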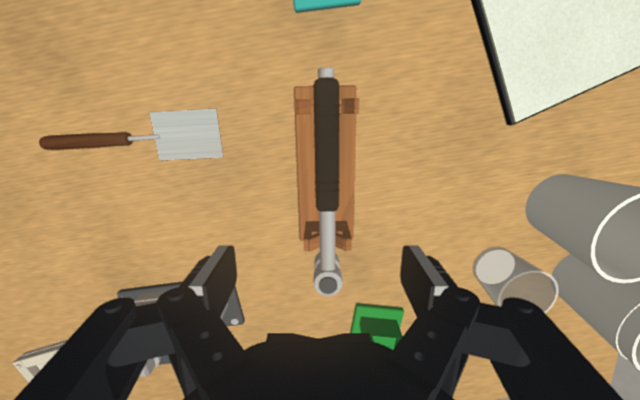

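The wrist view shows the grip from (327,79) to (327,211) and the head ring centred near (327,284), running nearly straight down the picture.

```bash
python3 - <<'E'
from h import *
d=load('w1'); f=d['frame'].astype(int); m=(f.max(-1)<75)
g=cv2.cvtColor(d['frame'],cv2.COLOR_RGB2GRAY)
for v in [90,110,130,150,170,190,205]:
    r=np.where(m[v,305:350])[0]+305; a,b=onz(d,r.min()-.5,v,.079),onz(d,r.max()+.5,v,.079); print(v,r.min(),r.max(),np.round((a+b)/2,4),round(np.linalg.norm(a-b),4))
c=np.where(m[60:230,327])[0]+60; print(c.min(),c.max(),onz(d,327,c.min()-.5,.079),onz(d,327,c.max()+.5,.079))
G=cv2.resize(g[240:305,300:356],None,fx=6,fy=6,interpolation=cv2.INTER_CUBIC)
h=cv2.HoughCircles(cv2.GaussianBlur(G,(5,5),1),cv2.HOUGH_GRADIENT,1,30,param1=80,param2=25,minRadius=25,maxRadius=110)
for x,y,r in h[0][:5]:
    u,v=300+(x+.5)/6-.5,240+(y+.5)/6-.5; print(u,v,r/6,onz(d,u,v,.082), 'r mm',r/6/d['fx']*(d['cam_to_world'][2][3]-.082)*1000/np.cos(.3))
E
```

```text
90 314 337 [0.3576 0.2825 0.079 ] 0.0249
110 315 337 [0.3775 0.2802 0.079 ] 0.0243
130 315 338 [0.3981 0.2778 0.079 ] 0.0259
150 316 337 [0.4194 0.2748 0.079 ] 0.0242
170 316 337 [0.4416 0.2716 0.079 ] 0.0247
190 316 337 [0.4647 0.2683 0.079 ] 0.0252
205 317 337 [0.4828 0.2664 0.079 ] 0.0245
78 209 [0.34588667 0.2857323  0.079     ] [0.48834378 0.26559474 0.079     ]
328.0 285.16666 8.983334 [0.58847196 0.25267705 0.082     ] r mm 10.260686200664884
```

Request:
{"fn": "send_rows", "kwargs": {"rows": [[8.5, [-3.9, -3.8, 0], 0], [8.5, [-3.9, -3.8, 0], 0], [8.5, [-3.9, -3.8, 1], 0], [8.5, [-3.9, -3.8, 1], 0], [8.5, [-3.9, -3.8, 1], 0], [8.5, [-3.7, -3.6, 1], 0], [8.5, [0, 0, 1], 0], [8.5, [0, 0, 0], 0]]}}

```text
t: 2.45
tool_pos: [0.6428, 0.0046, 0.1995]
tool_rot: [-0.239, -3.129, -0.001]
contact_force: [-0.1, -0.2, -0.1]
opening: 0.0849
grip_force: 0.0
```

```bash
python3 - <<'E'
from h import *
o=ctrl.get_obs(); print(o['tool_pos'])
d=grab('wrist','w2')
u0,v0=[],[]
T=np.array(d['cam_to_world']); p=T[:3,:3].T@(np.array([.645,.004,.127])-T[:3,3]); u=d['fx']*p[0]/p[2]+d['cx']; v=d['fy']*p[1]/p[2]+d['cy']; print(u,v)
u,v=int(u),int(v); c=d['frame'][max(0,v-50):v+50,u-65:u+65]; print(max(0,v-50),u-65,c.shape)
cv2.imwrite('pics/w2c.png',cv2.resize(c[...,::-1],None,fx=6,fy=6,interpolation=cv2.INTER_CUBIC))
E
```

```text
[0.64278371 0.00457248 0.19945609]
318.34792705571203 210.65400425992826
160 253 (100, 130, 3)
```

View pics/w2c.png

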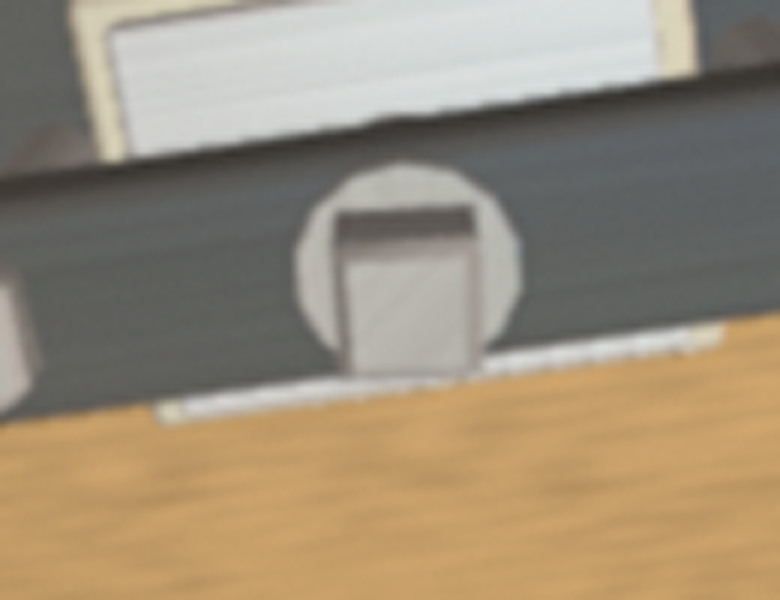

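The crop shows the square head top with its outer edge corners near (335,240), (478,232), (482,372) and (345,376), slightly turned against the crossbar.

```bash
python3 - <<'E'
from h import *
d=load('w2')
def rep(C,z):
    W=np.array([onz(d,253+(x+.5)/6-.5,160+(y+.5)/6-.5,z)[:2] for x,y in C]); print(np.round(W,4).tolist(),'c',W.mean(0))
    for i in range(4):
        e=W[(i+1)%4]-W[i]; print(round(np.linalg.norm(e)*1000,1),round((np.degrees(np.arctan2(e[1],e[0]))+45)%90-45,1))
rep([(335,240),(478,232),(482,372),(345,376)],.124)
rep([(344,263),(471,254),(477,371),(352,374)],.127)
P=cloud(d); m=np.zeros(P.shape[:2],bool); m[160+43:160+62,253+58:253+78]=1
print('top depth',np.median(P[m],0))
# edges: bright top region rectangle in image
f=cv2.cvtColor(d['frame'],cv2.COLOR_RGB2GRAY); 
# collar circle at z=.109
a=[onz(d,253+x/6,160+y/6,.109)[:2] for x,y in [(296,270),(522,265)]]; print('collar',a,np.mean(a,0))
b=[onz(d,253+x/6,160+y/6,.104)[:2] for x,y in [(0,183),(780,68)]]; e=b[1]-b[0]; print('bar ang',np.degrees(np.arctan2(e[1],e[0])))
E
```

```text
[[0.6356, -0.0026], [0.6373, 0.0164], [0.6573, 0.0142], [0.6551, -0.0044]] c [0.64632123 0.0059117 ]
19.1 -5.3
20.1 -6.3
18.8 -6.9
19.6 -5.3
[[0.638, -0.0017], [0.6393, 0.0151], [0.6558, 0.0136], [0.6537, -0.0031]] c [0.64669125 0.00596062]
16.8 -4.4
16.7 -5.1
16.9 -7.2
15.8 -5.3
top depth [nan nan nan]
collar [array([ 0.64428876, -0.00983165]), array([0.64844675, 0.02236303])] [0.64636776 0.00626569]
bar ang 89.93770818836286
```

Request:
{"fn": "send_rows", "kwargs": {"rows": [[8.5, [3.9, 3.9, 0], 0], [8.5, [3.9, 3.9, 0], 0], [8.5, [3.9, 3.9, 0], 0], [8.5, [3.9, 3.9, 0], 0], [8.5, [3.8, 3.9, 2], 0], [8.5, [3.8, 3.9, 3], 0], [8.5, [0, 0, 3], -1.4], [8.5, [0, 0, 0], 0]]}}

```text
t: 3.5
tool_pos: [0.447, 0.2711, 0.1194]
tool_rot: [-0.196, -3.131, 0.003]
contact_force: [-0.5, -0.5, 0.1]
opening: 0.0854
grip_force: 0.0
```

```bash
cat >> h.py <<'E'
def goto(x,y,z,yaw):
    from scipy.spatial.transform import Rotation as R
    o=ctrl.get_obs(); M=R.from_rotvec(o['tool_rot']).as_matrix(); p=np.array(o['tool_pos'])
    yw=np.degrees(np.arctan2(M[1,0],M[0,0])); print('pos',p.round(4),'yaw',round(yw,2),'tilt',round(np.degrees(np.arccos(-M[2,2])),2),'shift cm',(M.T@(np.array([x,y,z])-p)*100).round(2),'turn',round((yw-yaw+180)%360-180,2))
E
python3 - <<'E'
from h import *
goto(.449,.2705,.047,172.65)
d=grab('wrist','w3'); f=d['frame'].astype(int); m=(f.max(-1)<75)
for v in [20,50,80,110,130,150]:
    r=np.where(m[v,290:370])[0]+290
    if len(r): a,b=onz(d,r.min()-.5,v,.079),onz(d,r.max()+.5,v,.079); print(v,r.min(),r.max(),np.round((a+b)/2,4),round(np.linalg.norm(a-b),4))
c=np.where(m[0:260,327])[0]; j=c[np.r_[np.diff(c)>3,True]][0]; print(j,onz(d,327,j+.5,.079))
E
```

```text
pos [0.447  0.2711 0.1194] yaw 172.85 tilt 0.26 shift cm [-0.24 -0.02  7.24] turn 0.2
80 299 341 [0.3554 0.2832 0.079 ] 0.0257
110 299 341 [0.3725 0.2811 0.079 ] 0.0264
130 300 340 [0.3845 0.2796 0.079 ] 0.0257
150 300 339 [0.3968 0.2778 0.079 ] 0.0255
259 [0.47542616 0.27349847 0.079     ]
```

Request:
{"fn": "send_rows", "kwargs": {"newtons": 100, "rows": [[8.5, [-0.2, 0, 2.4], 0], [8.5, [0, 0, 2.4], 0], [8.5, [0, 0, 2.4], 0], [8.5, [0, 0, 0], 0], [2, [0, 0, 0], 0], [2, [0, 0, 0], 0], [2, [0, 0, 0], 0], [2, [0, 0, 0], 0], [2, [0, 0, 0], 0], [2, [0, 0, 0], 0]]}}

```text
t: 4.8
tool_pos: [0.4528, 0.2708, 0.0507]
tool_rot: [0.201, 3.134, 0.002]
contact_force: [-1.1, -0.4, 5.7]
opening: 0.0267
grip_force: 99.4
```

Request:
{"fn": "send_rows", "kwargs": {"rows": [[2, [0, 0, 0], 0], [2, [0, 0, -0.5], 0], [2, [0, 0, -1], 0], [2, [0, 0, -2], 0], [2, [0, 0, -2.5], 0], [2, [0, 0, -2.5], 0], [2, [0, 0, -2.5], 0], [2, [0, 0, -2], 0], [2, [0, 0, -1], 0], [2, [0, 0, 0], 0]]}}

```text
t: 6.05
tool_pos: [0.4521, 0.2704, 0.1897]
tool_rot: [0.2, 3.135, 0.001]
contact_force: [-0.5, 0.1, -5.6]
opening: 0.0264
grip_force: 98.6
```

```bash
python3 - <<'E'
from h import *
goto(.449,.2705,.047,172.65); o=ctrl.get_obs(); print(o['contact_force'],o['wrist_torque'],o['opening'],o['grip_force'])
d=grab('wrist','w4'); s=grab('side','s4')
c=s['frame'][60:260,200:420]; cv2.imwrite('pics/s4c.png',np.hstack([cv2.resize(c[...,::-1],(400,364)),cv2.resize(d['frame'][:,160:480][...,::-1],(400,364))]))
E
```

```text
pos [0.4521 0.2704 0.1897] yaw 172.69 tilt 0.04 shift cm [ 0.32 -0.04 14.27] turn 0.04
[-0.54228767  0.08340419 -5.60714095] [-0.0285548   0.12600269 -0.04804237] 0.0264197927231976 98.62749338150024
```

View pics/s4c.png

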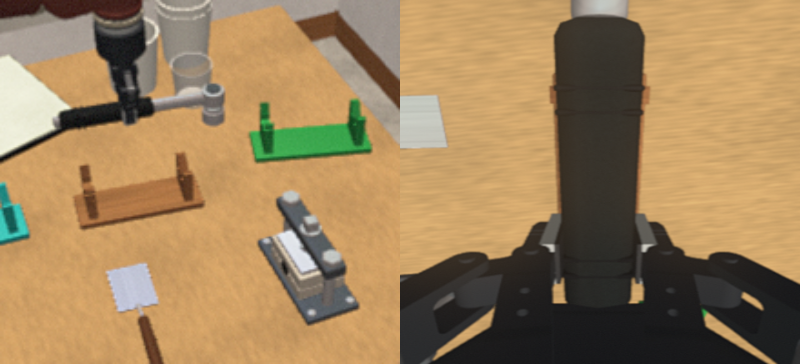

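The wrench is lifted level in the gripper, with the socket hanging down at (213,110) in the left half of the picture. I'm moving it above the screw.

Request:
{"fn": "send_rows", "kwargs": {"rows": [[2, [-0.5, -1.2, 0], 0], [2, [-0.9, -2.5, 0], 0], [2, [-1.2, -3.2, 0], 0], [2, [-1.2, -3.2, 0], 0], [2, [-1.2, -3.2, 0], 0], [2, [-1.2, -3.2, 0], 0], [2, [-1.2, -3.2, 0], 0], [2, [-1.0, -2.8, 0], 0], [2, [-0.6, -1.6, 0], -1.6], [2, [0, 0, 0], 0]]}}

```text
t: 7.4
tool_pos: [0.5102, 0.0182, 0.1885]
tool_rot: [-0.161, -3.136, 0.001]
contact_force: [-0.3, -0.8, -5.2]
opening: 0.0266
grip_force: 99.1
```

```bash
python3 - <<'E'
from h import *
goto(.5104,.0196,.1897,174.3)
s=grab('side','s5'); t=grab('top','t5')
c=s['frame'][130:230,260:420]; a=cv2.resize(c[...,::-1],None,fx=5,fy=5,interpolation=cv2.INTER_CUBIC)
cv2.imwrite('pics/s5c.png',a)
E
```

```text
pos [0.5102 0.0182 0.1885] yaw 174.13 tilt 0.09 shift cm [-0.    0.14 -0.12] turn -0.17
```

View pics/s5c.png

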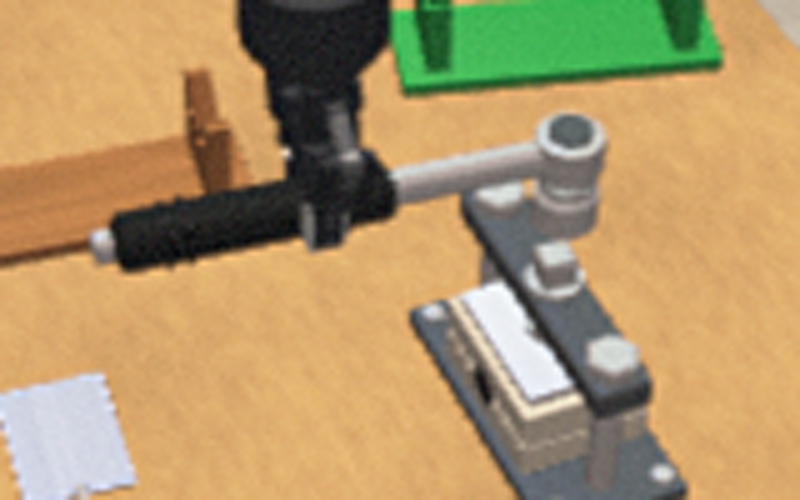

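```bash
python3 - <<'E'
from h import *
s=load('s5'); pt=lambda x,y:(260+(x+.5)/5-.5,130+(y+.5)/5-.5)
for z in (.2145,.2198): print('head top',z,onz(s,*pt(571,133),z))
print('screw top',onz(s,*pt(556,252),.127))
P=cloud(s); f=s['frame'].astype(int)
m=(abs(P[...,0]-.646)<.03)&(abs(P[...,1]-.006)<.03)&(P[...,2]>.2); print('head pts',m.sum(),np.nanmean(P[m],0),P[m].max(0),P[m].min(0))
mm=(P[...,2]>.17)&(abs(P[...,1])<.06)&(P[...,0]>.55)&(P[...,0]<.62);q=P[mm];print('neck',mm.sum(),np.polyfit(q[:,0],q[:,2],1),np.polyfit(q[:,0],q[:,1],1))
mm=(P[...,2]>.165)&(P[...,2]<.24)&(abs(P[...,1]-.03)<.06)&(P[...,0]>.36)&(P[...,0]<.46);q=P[mm];print('rear',mm.sum(),q[:,2].max(),q.mean(0))
t=load('t5'); c=t['frame'][120:190,270:350]; g=cv2.resize(cv2.cvtColor(c,cv2.COLOR_RGB2GRAY),None,fx=8,fy=8,interpolation=cv2.INTER_CUBIC)
h=cv2.HoughCircles(cv2.GaussianBlur(g,(7,7),2),cv2.HOUGH_GRADIENT,1,60,param1=80,param2=20,minRadius=20,maxRadius=90)
for x,y,r in (h[0][:6] if h is not None else []): print(x,y,r,onz(t,270+(x+.5)/8-.5,120+(y+.5)/8-.5,.2198))
P=cloud(t); m=(abs(P[...,0]-.646)<.04)&(abs(P[...,1]-.006)<.04)&(P[...,2]>.205); q=P[m]; print('top head',m.sum(),np.nanmean(q,0),cv2.minEnclosingCircle((q[q[:,0]>.628][:,:2]*1000).astype(np.float32)))
cv2.imwrite('pics/t5c.png',cv2.resize(c[...,::-1],None,fx=8,fy=8,interpolation=cv2.INTER_CUBIC))
E
```

```text
head top 0.2145 [0.64998643 0.0052224  0.2145    ]
head top 0.2198 [6.46999494e-01 4.10943842e-05 2.19800000e-01]
screw top [0.64803062 0.00657438 0.127     ]
head pts 197 [ 0.64184464 -0.00302688  0.21315103] [0.66549683 0.02219681 0.22346436] [ 0.61635949 -0.01849917  0.20025616]
neck 208 [-0.84490002  0.71419705] [-0.25403303  0.15488009]
rear 319 0.22201095053525688 [0.42794465 0.0194424  0.21118172]
top head 11 [0.66175087 0.00472937 0.2163135 ] ((660.4326171875, 3.047001361846924), 9.08086109161377)
```

View pics/t5c.png

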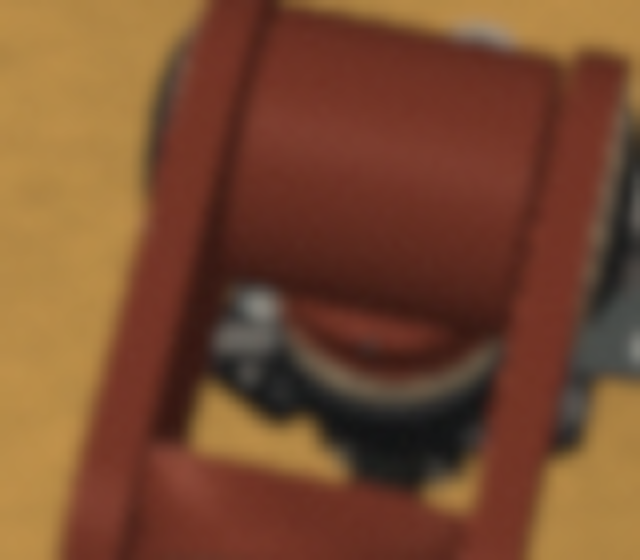

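The top view is blocked by the arm (red links cover the screw). The side view puts the socket within about 2 mm of the screw axis, inside the capture range of the flare and chamfer, so I'm descending slowly and watching forces.

Request:
{"fn": "send_rows", "kwargs": {"rows": [[2, [0.05, 0.14, 0], -0.2], [2, [0, 0, 0.7], 0], [2, [0, 0, 1], 0], [2, [0, 0, 0.8], 0], [2, [0, 0, 0.3], 0], [2, [0, 0, 0.2], 0], [2, [0, 0, 0.2], 0], [2, [0, 0, 0], 0]]}}

```text
t: 8.5
tool_pos: [0.5103, 0.0213, 0.1574]
tool_rot: [0.151, 3.138, 0.0]
contact_force: [0.1, -0.0, -5.1]
opening: 0.027
grip_force: 99.1
```

Request:
{"fn": "send_rows", "kwargs": {"rows": [[2, [0, -0.15, 0], 0.1], [2, [0, 0, 0.15], 0], [2, [0, 0, 0.15], 0], [2, [0, 0, 0.1], 0], [2, [0, 0, 0], 0]]}}

```text
t: 9.12
tool_pos: [0.5101, 0.0198, 0.1534]
tool_rot: [-0.154, -3.138, 0.0]
contact_force: [-0.8, -0.4, -3.2]
opening: 0.0262
grip_force: 99.2
```

Request:
{"fn": "send_rows", "kwargs": {"rows": [[2, [0, 0, 0.1], 0], [2, [0, 0, 0.1], 0], [2, [0, 0, 0], 0]]}}

```text
t: 9.5
tool_pos: [0.5101, 0.0198, 0.1522]
tool_rot: [0.154, 3.138, -0.0]
contact_force: [-5.8, 0.2, 2.4]
opening: 0.0263
grip_force: 100.0
```

```bash
python3 - <<'E'
from h import *
goto(.5104,.0196,.1427,174.3); o=ctrl.get_obs(); print(o['contact_force'],o['wrist_torque'])
E
```

```text
pos [0.5101 0.0198 0.1522] yaw 174.4 tilt 0.01 shift cm [-0.03 -0.02  0.95] turn 0.1
[-5.77512437  0.16452265  2.39688568] [-0.00150466  0.48393921 -0.01740476]
```

Request:
{"fn": "send_rows", "kwargs": {"rows": [[2, [0.1, 0, 0], 0], [2, [0.05, 0, 0], 0], [2, [0, 0, 0], 0]]}}

```text
t: 9.88
tool_pos: [0.5082, 0.02, 0.1506]
tool_rot: [-0.154, -3.137, -0.0]
contact_force: [1.0, 0.4, -5.4]
opening: 0.0264
grip_force: 99.2
```

Request:
{"fn": "send_rows", "kwargs": {"rows": [[2, [0, 0, 0.15], 0], [2, [0, 0, 0.15], 0], [2, [0, 0, 0], 0]]}}

```text
t: 10.25
tool_pos: [0.5084, 0.02, 0.1478]
tool_rot: [-0.154, -3.137, -0.0]
contact_force: [0.1, -0.2, -5.8]
opening: 0.0264
grip_force: 99.2
```

Request:
{"fn": "send_rows", "kwargs": {"rows": [[2, [0, 0, 0.15], 0], [2, [0, 0, 0.15], 0], [2, [0, 0, 0.1], 0], [2, [0, 0, 0], 0]]}}

```text
t: 10.75
tool_pos: [0.5085, 0.0199, 0.1441]
tool_rot: [-0.154, -3.138, -0.0]
contact_force: [0.1, -0.6, -4.7]
opening: 0.0271
grip_force: 99.2
```

Request:
{"fn": "send_rows", "kwargs": {"rows": [[2, [0, 0, 0.1], 0], [2, [0, 0, 0.1], 0], [2, [0, 0, 0], 0]]}}

```text
t: 11.12
tool_pos: [0.5088, 0.0199, 0.1427]
tool_rot: [0.154, 3.137, -0.0]
contact_force: [-0.9, 0.0, -2.4]
opening: 0.0264
grip_force: 99.4
```

```bash
python3 - <<'E'
from h import *
goto(.5104,.0196,.1427,174.3); o=ctrl.get_obs(); print(o['contact_force'],o['wrist_torque'])
E
```

```text
pos [0.5088 0.0199 0.1427] yaw 174.39 tilt 0.03 shift cm [-0.16 -0.01 -0.  ] turn 0.09
[-0.9192589   0.0099267  -2.43963877] [ 0.02761135  0.10438202 -0.02683901]
```

Request:
{"fn": "send_rows", "kwargs": {"rows": [[2, [-0.01, 0.48, 0], 2], [2, [-0.01, 0.48, 0], 2], [2, [-0.01, 0.48, 0], 2], [2, [-0.01, 0.48, 0], 2], [2, [0, 0, 0], 0]]}}

```text
t: 11.75
tool_pos: [0.512, 0.0386, 0.1426]
tool_rot: [0.369, 3.119, -0.002]
contact_force: [-2.7, -2.0, -1.5]
opening: 0.0263
grip_force: 99.4
```

```bash
cat > tq.py <<'E'
from h import *
from scipy.spatial.transform import Rotation as R
o=ctrl.get_obs(); p=o['tool_pos']; S=np.array([.6464,.006]); r=p[:2]-S; F=o['contact_force']; M=R.from_rotvec(o['tool_rot']).as_matrix()
yaw=np.degrees(np.arctan2(M[1,0],M[0,0])); d=np.degrees(np.arctan2(r[1],r[0]))
Ft=F[:2]@M[:2,1]; Fx=F[:2]@M[:2,0]
print('p',p.round(4),'yaw %.2f dir %.2f R %.4f'%(yaw,d,np.hypot(*r)),'F',F.round(2),'Ft %.2f Frad %.2f'%(Ft,Fx),'W',o['wrist_torque'].round(3),'T=F*r: %.3f  with Mz: %.3f'%(-Ft*.1385,-Ft*.1385+o['wrist_torque'][2]))
E
python3 tq.py
```

```text
p [0.512  0.0386 0.1426] yaw 166.51 dir 166.39 R 0.1383 F [-2.65 -2.02 -1.46] Ft -2.58 Frad 2.11 W [-0.396  0.222  0.567] T=F*r: 0.357  with Mz: 0.925
```

Request:
{"fn": "send_rows", "kwargs": {"rows": [[2, [-0.01, 0.48, 0], 2], [2, [-0.01, 0.48, 0], 2], [2, [-0.01, 0.48, 0], 2], [2, [0, 0, 0], 0]]}}

```text
t: 12.25
tool_pos: [0.516, 0.0525, 0.1426]
tool_rot: [0.532, 3.096, -0.001]
contact_force: [-2.6, -1.0, -1.3]
opening: 0.0258
grip_force: 99.6
```

```bash
python3 tq.py
```

```text
p [0.516  0.0525 0.1426] yaw 160.51 dir 160.39 R 0.1384 F [-2.58 -0.97 -1.33] Ft -1.78 Frad 2.11 W [-0.312  0.278  0.712] T=F*r: 0.246  with Mz: 0.958
```

Request:
{"fn": "send_rows", "kwargs": {"rows": [[2, [-0.01, 0.48, 0], 2], [2, [-0.01, 0.48, 0], 2], [2, [-0.01, 0.48, 0], 2], [2, [-0.01, 0.48, 0], 2]]}}

```text
t: 12.75
tool_pos: [0.5237, 0.0702, 0.1425]
tool_rot: [-0.747, -3.051, 0.0]
contact_force: [-3.4, -1.0, -1.6]
opening: 0.0268
grip_force: 99.4
```

```bash
python3 tq.py
```

```text
p [0.5237 0.0702 0.1425] yaw 152.48 dir 152.39 R 0.1384 F [-3.38 -0.97 -1.57] Ft -2.42 Frad 2.55 W [-0.281  0.225  1.004] T=F*r: 0.335  with Mz: 1.339
```

Request:
{"fn": "send_rows", "kwargs": {"rows": [[2, [-0.01, 0.48, 0], 2], [2, [-0.01, 0.48, 0], 2], [2, [-0.01, 0.48, 0], 2]]}}

```text
t: 13.12
tool_pos: [0.5311, 0.0827, 0.1426]
tool_rot: [-0.905, -3.008, -0.0]
contact_force: [-3.7, -0.3, -1.2]
opening: 0.0266
grip_force: 99.6
```

```bash
python3 tq.py
```

```text
p [0.5311 0.0827 0.1426] yaw 146.50 dir 146.36 R 0.1385 F [-3.69 -0.29 -1.2 ] Ft -2.28 Frad 2.92 W [-0.215  0.334  1.12 ] T=F*r: 0.315  with Mz: 1.436
```

Request:
{"fn": "send_rows", "kwargs": {"rows": [[2, [0.01, 0.48, 0], 2], [2, [0, 0.48, 0], 2], [2, [-0.01, 0.48, 0], 2]]}}

```text
t: 13.5
tool_pos: [0.5396, 0.0944, 0.1425]
tool_rot: [1.061, 2.957, 0.0]
contact_force: [-1.8, 0.6, -2.0]
opening: 0.0265
grip_force: 99.6
```

```bash
python3 tq.py
```

```text
p [0.5396 0.0944 0.1425] yaw 140.51 dir 140.37 R 0.1386 F [-1.81  0.6  -2.04] Ft -0.69 Frad 1.78 W [-0.126  0.202  1.28 ] T=F*r: 0.095  with Mz: 1.375
```

Request:
{"fn": "send_rows", "kwargs": {"rows": [[2, [0, 0.24, 0], 1], [2, [0, 0.24, 0], 1]]}}

```text
t: 13.75
tool_pos: [0.5428, 0.0982, 0.1425]
tool_rot: [1.115, 2.937, 0.001]
contact_force: [-1.7, 0.7, -1.3]
opening: 0.0267
grip_force: 99.8
```

```bash
python3 tq.py
```

```text
p [0.5428 0.0982 0.1425] yaw 138.44 dir 138.34 R 0.1387 F [-1.71  0.68 -1.29] Ft -0.62 Frad 1.73 W [0.028 0.13  1.333] T=F*r: 0.086  with Mz: 1.420
```

Request:
{"fn": "send_rows", "kwargs": {"rows": [[2, [0, 0.36, 0], 1.5], [2, [0, 0.36, 0], 1.5]]}}

```text
t: 14.0
tool_pos: [0.5478, 0.1036, 0.1425]
tool_rot: [1.194, 2.906, 0.001]
contact_force: [-1.6, 2.0, -2.1]
opening: 0.0264
grip_force: 99.8
```

```bash
python3 tq.py; python3 tq.py|cut -c 60-
```

```text
p [0.5478 0.1036 0.1425] yaw 135.34 dir 135.28 R 0.1387 F [-1.58  1.97 -2.08] Ft 0.29 Frad 2.50 W [ 0.116 -0.018  1.45 ] T=F*r: -0.040  with Mz: 1.410
-1.58  1.97 -2.08] Ft 0.29 Frad 2.50 W [ 0.116 -0.018  1.45 ] T=F*r: -0.040  with Mz: 1.410
```

Request:
{"fn": "send_rows", "kwargs": {"rows": [[2, [0, 0.41, 0], 1.5], [2, [0, 0.41, 0], 1.5]]}}

```text
t: 14.25
tool_pos: [0.5534, 0.1091, 0.1424]
tool_rot: [-1.271, -2.873, 0.001]
contact_force: [-2.6, 0.8, 0.2]
opening: 0.0269
grip_force: 99.8
```

```bash
python3 tq.py
```

```text
p [0.5534 0.1091 0.1424] yaw 132.28 dir 132.05 R 0.1389 F [-2.65  0.85  0.24] Ft -1.39 Frad 2.41 W [-0.169  0.205  1.183] T=F*r: 0.193  with Mz: 1.375
```

Request:
{"fn": "send_rows", "kwargs": {"rows": [[2, [0, 0.25, 0], 1], [2, [0, 0.25, 0], 1]]}}

```text
t: 14.5
tool_pos: [0.5571, 0.1124, 0.1423]
tool_rot: [-1.32, -2.851, 0.0]
contact_force: [-2.8, 0.6, -0.9]
opening: 0.0264
grip_force: 99.7
```

```bash
python3 tq.py
```

```text
p [0.5571 0.1124 0.1423] yaw 130.31 dir 130.01 R 0.1389 F [-2.85  0.63 -0.87] Ft -1.76 Frad 2.33 W [-0.188  0.295  1.106] T=F*r: 0.244  with Mz: 1.350
```

Request:
{"fn": "send_rows", "kwargs": {"rows": [[2, [0, 0.24, 0], 1], [2, [0, 0.24, 0], 1]]}}

```text
t: 14.75
tool_pos: [0.5609, 0.1155, 0.1423]
tool_rot: [1.369, 2.827, 0.0]
contact_force: [-2.5, 0.5, -1.1]
opening: 0.0266
grip_force: 99.6
```

```bash
python3 tq.py
```

```text
p [0.5609 0.1155 0.1423] yaw 128.32 dir 127.99 R 0.1390 F [-2.52  0.54 -1.05] Ft -1.64 Frad 1.99 W [-0.117  0.238  1.109] T=F*r: 0.228  with Mz: 1.337
```

Request:
{"fn": "send_rows", "kwargs": {"rows": [[2, [0, 0.48, 0], 2]]}}

```text
t: 14.88
tool_pos: [0.5648, 0.1185, 0.1424]
tool_rot: [1.419, 2.802, 0.001]
contact_force: [-0.9, 0.5, -0.8]
opening: 0.0264
grip_force: 99.6
```

```bash
python3 tq.py
```

```text
p [0.5648 0.1185 0.1424] yaw 126.28 dir 125.96 R 0.1390 F [-0.89  0.54 -0.82] Ft -0.40 Frad 0.97 W [-0.08   0.113  1.101] T=F*r: 0.055  with Mz: 1.156
```

Request:
{"fn": "send_rows", "kwargs": {"rows": [[2, [0, 0, 0], 0]]}}

```text
t: 15.0
tool_pos: [0.5647, 0.1185, 0.1423]
tool_rot: [1.417, 2.804, 0.0]
contact_force: [-0.8, 1.1, -0.7]
opening: 0.0267
grip_force: 99.8
```

```bash
python3 tq.py
```

```text
p [0.5647 0.1185 0.1423] yaw 126.38 dir 126.01 R 0.1390 F [-0.84  1.1  -0.65] Ft -0.03 Frad 1.38 W [-0.152  0.101  1.067] T=F*r: 0.004  with Mz: 1.070
```

Request:
{"fn": "send_rows", "kwargs": {"rows": [[2, [0, 0.36, 0], 1.5]]}}

```text
t: 15.12
tool_pos: [0.5676, 0.1206, 0.1424]
tool_rot: [1.455, 2.784, 0.001]
contact_force: [-0.6, 1.5, -1.2]
opening: 0.0265
grip_force: 99.7
```

```bash
python3 tq.py
```

```text
p [0.5676 0.1206 0.1424] yaw 124.82 dir 124.50 R 0.1391 F [-0.56  1.52 -1.16] Ft 0.41 Frad 1.57 W [-0.054 -0.012  1.157] T=F*r: -0.057  with Mz: 1.100
```

Request:
{"fn": "send_rows", "kwargs": {"rows": [[2, [0, -0.48, 0], -2], [2, [0, -0.48, 0], -2], [2, [0, -0.48, 0], -2]]}}

```text
t: 15.5
tool_pos: [0.5559, 0.1115, 0.1423]
tool_rot: [1.304, 2.857, -0.001]
contact_force: [-1.5, -0.3, -1.3]
opening: 0.0266
grip_force: 99.9
```

```bash
python3 tq.py
```

```text
p [0.5559 0.1115 0.1423] yaw 130.92 dir 130.61 R 0.1390 F [-1.5  -0.32 -1.35] Ft -1.34 Frad 0.75 W [-0.321 -0.018  1.091] T=F*r: 0.186  with Mz: 1.277
```

Request:
{"fn": "send_rows", "kwargs": {"rows": [[2, [0, -0.48, 0], -2], [2, [0, -0.48, 0], -2]]}}

```text
t: 15.75
tool_pos: [0.5488, 0.1048, 0.1423]
tool_rot: [1.204, 2.901, -0.002]
contact_force: [-2.4, -1.4, -1.8]
opening: 0.0265
grip_force: 100.1
```

```bash
python3 tq.py
```

```text
p [0.5488 0.1048 0.1423] yaw 134.92 dir 134.67 R 0.1389 F [-2.42 -1.45 -1.82] Ft -2.74 Frad 0.69 W [-0.45   0.021  1.168] T=F*r: 0.379  with Mz: 1.547
```

Request:
{"fn": "send_rows", "kwargs": {"rows": [[2, [0, -0.48, 0], -2], [2, [0, -0.24, 0], -1]]}}

```text
t: 16.0
tool_pos: [0.5444, 0.1001, 0.1425]
tool_rot: [1.131, 2.929, 0.002]
contact_force: [2.3, 0.9, -3.3]
opening: 0.0264
grip_force: 99.4
```

```bash
python3 tq.py
```

```text
p [0.5444 0.1001 0.1425] yaw 137.79 dir 137.31 R 0.1388 F [ 2.32  0.94 -3.28] Ft 2.25 Frad -1.09 W [-0.027 -0.432  0.382] T=F*r: -0.312  with Mz: 0.070
```

Request:
{"fn": "send_rows", "kwargs": {"rows": [[2, [0, -0.22, 0], -1], [2, [0, -0.22, 0], -1.2], [2, [0, 0, 0], 0]]}}

```text
t: 16.38
tool_pos: [0.541, 0.0965, 0.1424]
tool_rot: [1.073, 2.952, -0.001]
contact_force: [2.9, -2.7, -3.7]
opening: 0.0263
grip_force: 99.4
```

```bash
python3 tq.py
```

```text
p [0.541  0.0965 0.1424] yaw 140.04 dir 139.35 R 0.1389 F [ 2.87 -2.66 -3.66] Ft -0.20 Frad -3.91 W [-0.587 -0.544 -0.052] T=F*r: 0.027  with Mz: -0.025
```

Request:
{"fn": "send_rows", "kwargs": {"rows": [[2, [-0.06, 0, 0], 0], [2, [0, 0, -0.2], 0], [2, [0, 0, -0.3], 0], [2, [0, 0, 0], 0]]}}

```text
t: 16.88
tool_pos: [0.5409, 0.0959, 0.1451]
tool_rot: [-1.072, -2.952, 0.002]
contact_force: [9.6, -6.2, -12.8]
opening: 0.0264
grip_force: 99.1
```

```bash
python3 tq.py
```

```text
p [0.5409 0.0959 0.1451] yaw 140.08 dir 139.58 R 0.1386 F [  9.55  -6.17 -12.82] Ft 1.40 Frad -11.28 W [-0.34  -0.874  0.266] T=F*r: -0.194  with Mz: 0.073
```

Request:
{"fn": "send_rows", "kwargs": {"rows": [[2, [-0.1, 0, 0], 0], [2, [0, 0, 0], 0]]}}

```text
t: 17.12
tool_pos: [0.5411, 0.0958, 0.1451]
tool_rot: [-1.071, -2.95, 0.001]
contact_force: [5.8, -3.2, -10.8]
opening: 0.0265
grip_force: 99.4
```

```bash
python3 tq.py
```

```text
p [0.5411 0.0958 0.1451] yaw 140.08 dir 139.54 R 0.1384 F [  5.8   -3.21 -10.76] Ft 1.26 Frad -6.51 W [-0.062 -0.413  0.19 ] T=F*r: -0.174  with Mz: 0.017
```

Request:
{"fn": "send_rows", "kwargs": {"rows": [[2, [-0.12, 0.03, 0], 0], [2, [0, 0, -0.2], 0], [2, [0, 0, -0.2], 0], [2, [0, 0, 0], 0]]}}

```text
t: 17.62
tool_pos: [0.5417, 0.0959, 0.1504]
tool_rot: [-1.071, -2.949, 0.001]
contact_force: [0.2, -1.0, -10.0]
opening: 0.0265
grip_force: 99.6
```

```bash
python3 tq.py
```

```text
p [0.5417 0.0959 0.1504] yaw 140.07 dir 139.35 R 0.1380 F [  0.2   -1.03 -10.  ] Ft -0.66 Frad -0.82 W [ 0.356  0.767 -0.078] T=F*r: 0.091  with Mz: 0.013
```

Lifting smoothly with little drag; continuing.

Request:
{"fn": "send_rows", "kwargs": {"rows": [[2, [0, 0, -0.2], 0], [2, [0, 0, -0.3], 0], [2, [0, 0, -0.3], 0], [2, [0, 0, 0], 0]]}}

```text
t: 18.12
tool_pos: [0.5444, 0.0955, 0.1611]
tool_rot: [1.071, 2.95, 0.002]
contact_force: [-0.6, -0.6, -4.8]
opening: 0.0262
grip_force: 100.3
```

```bash
python3 tq.py
```

```text
p [0.5444 0.0955 0.1611] yaw 140.10 dir 138.74 R 0.1358 F [-0.59 -0.56 -4.84] Ft -0.81 Frad 0.09 W [0.078 0.069 0.038] T=F*r: 0.112  with Mz: 0.150
```

Request:
{"fn": "send_rows", "kwargs": {"rows": [[2, [0, 0, -1.5], 0], [2, [0, 0, -2], 0], [2, [1.5, 0.6, 0], 0], [2, [3, 1.25, 0], 0], [2, [3.5, 1.4, 0], 0], [2, [3.5, 1.4, 0], 0], [2, [3.3, 1.4, 0], 0], [2, [2.3, 1, 0], 0], [2, [1.1, 0.5, 0], 0], [2, [0, 0, 0], 0]]}}

```text
t: 19.38
tool_pos: [0.4514, 0.2707, 0.1943]
tool_rot: [1.07, 2.954, -0.0]
contact_force: [0.1, -0.2, -5.6]
opening: 0.0264
grip_force: 100.3
```

Request:
{"fn": "send_rows", "kwargs": {"rows": [[2, [0, 0, 0], -5], [2, [0, 0, 0], -8], [2, [0, 0, 0], -8], [2, [0, 0, 0], -8], [2, [0, 0, 0], -3.6], [2, [0, 0, 0], 0], [2, [0, 0, 0], 0]]}}

```text
t: 20.25
tool_pos: [0.4521, 0.2697, 0.1942]
tool_rot: [-0.203, -3.135, 0.001]
contact_force: [-0.8, 0.9, -6.1]
opening: 0.0265
grip_force: 100.3
```

```bash
python3 - <<'E'
from h import *
goto(.4525,.2706,.0507,172.69)
o=ctrl.get_obs(); print(o['contact_force'],o['wrist_torque'])
s=grab('side','s6'); w=grab('wrist','w6')
for nm,zz in (('s4',.2165),('s6',None)):
    P=cloud(load(nm)); f=load(nm)['frame'].astype(int)
    for lo,hi in ((.34,.41),(.50,.555),(.57,.62)):
        m=(P[...,0]>lo)&(P[...,0]<hi)&(abs(P[...,1]-(.2705-(P[...,0]-.4525)*.129))<.02)&(P[...,2]>.15)&(P[...,2]<.26)
        q=P[m]; print(nm,lo,m.sum(),np.percentile(q[:,2],[10,50,90,98]).round(4),q[:,1].mean()+ (q[:,0].mean()-.4525)*.129)
im=lambda n:cv2.resize(load(n)['frame'][:200,160:480][...,::-1],(400,250))
sc=lambda n:cv2.resize(load(n)['frame'][60:260,200:420][...,::-1],(400,300))
cv2.imwrite('pics/cmp6.png',np.vstack([np.hstack([sc('s4'),sc('s6')]),np.hstack([im('w4'),im('w6')])]))
E
```

```text
pos [0.4521 0.2697 0.1942] yaw 172.6 tilt 0.02 shift cm [-0.02  0.1  14.35] turn -0.09
[-0.82268648  0.88241138 -6.08579041] [ 0.03938788  0.17685385 -0.00703308]
s4 0.34 273 [0.1996 0.2133 0.2188 0.2203] 0.26138113968169446
s4 0.5 135 [0.2021 0.2093 0.214  0.2159] 0.2632361185812666
s4 0.57 242 [0.1653 0.197  0.2186 0.2212] 0.26004711770591693
s6 0.34 278 [0.2037 0.2179 0.2241 0.2254] 0.261515985056455
s6 0.5 133 [0.2067 0.2155 0.2205 0.2227] 0.26226853507384146
s6 0.57 236 [0.1719 0.2059 0.2251 0.227 ] 0.259180255383334
```

View pics/cmp6.png

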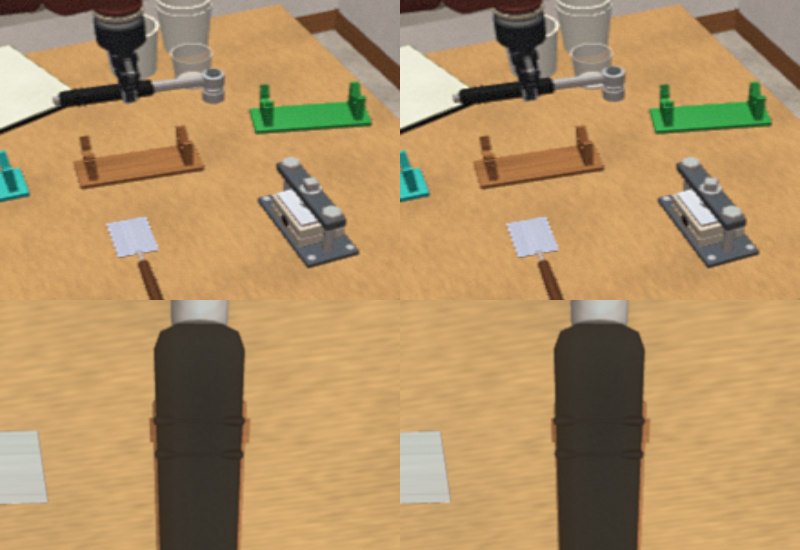

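The before and after pictures show the wrench held the same way, level, above the wooden rest, and about 1 mm higher at the head. I'm lowering it into the rest.

Request:
{"fn": "send_rows", "kwargs": {"rows": [[2, [0, 0.1, 1], 0], [2, [0, 0, 2.5], 0], [2, [0, 0, 3], 0], [2, [0, 0, 3], 0], [2, [0, 0, 2], 0], [2, [0, 0, 1], 0], [2, [0, 0, 0.8], 0], [2, [0, 0, 0], 0]]}}

```text
t: 21.35
tool_pos: [0.452, 0.2712, 0.0612]
tool_rot: [-0.2, -3.135, 0.0]
contact_force: [-0.4, 0.3, -4.0]
opening: 0.0263
grip_force: 100.3
```

```bash
python3 -c "
from h import *
goto(.4525,.2706,.0507,172.69); print(ctrl.get_obs()['contact_force'])"
```

```text
pos [0.452  0.2712 0.0612] yaw 172.69 tilt 0.02 shift cm [-0.06 -0.05  1.05] turn -0.0
[-0.35570238  0.25864151 -4.04139385]
```

Request:
{"fn": "send_rows", "kwargs": {"rows": [[2, [-0.05, -0.05, 0.3], 0], [2, [0, 0, 0.3], 0], [2, [0, 0, 0.2], 0], [2, [0, 0, 0.15], 0], [2, [0, 0, 0], 0]]}}

```text
t: 21.98
tool_pos: [0.4523, 0.2706, 0.0517]
tool_rot: [-0.2, -3.135, 0.0]
contact_force: [-0.6, -0.9, -4.8]
opening: 0.026
grip_force: 100.3
```

Request:
{"fn": "send_rows", "kwargs": {"rows": [[2, [0, 0, 0.1], 0], [2, [0, 0, 0.1], 0], [2, [0, 0, 0], 0]]}}

```text
t: 22.35
tool_pos: [0.4526, 0.2707, 0.0507]
tool_rot: [0.2, 3.135, -0.0]
contact_force: [-5.0, -2.1, 4.2]
opening: 0.0266
grip_force: 101.5
```

Request:
{"fn": "send_rows", "kwargs": {"rows": [[4, [0, 0, 0], 0], [4, [0, 0, 0], 0], [8.5, [0, 0, 0], 0], [8.5, [0, 0, 0], 0], [8.5, [0, 0, 0], 0], [8.5, [0, 0, 0], 0], [8.5, [0, 0, -1], 0], [8.5, [0, 0, -3], 0], [8.5, [0, 0, -4], 0], [8.5, [0, 0, -4], 0]]}}

```text
t: 23.6
tool_pos: [0.4524, 0.2706, 0.1717]
tool_rot: [0.2, 3.135, 0.0]
contact_force: [-0.3, -0.3, 0.0]
opening: 0.0848
grip_force: 0.0
```

Request:
{"fn": "send_rows", "kwargs": {"rows": [[8.5, [0, 0, -4], 0], [8.5, [0, 0, -4], 0], [8.5, [0, 0, 0], 0], [8.5, [0, 0, 0], 0]]}}

```text
t: 24.1
tool_pos: [0.4522, 0.2705, 0.2496]
tool_rot: [-0.2, -3.135, 0.0]
contact_force: [-0.2, -0.1, 0.0]
opening: 0.0846
grip_force: 0.0
```

```bash
python3 - <<'E'
from h import *
goto(.449,.2705,.2511,171.4)
d=grab('wrist','w7'); f=d['frame'].astype(int); m=(f.max(-1)<75)
col=int(round(d['cx']))
c=np.where(m[0:240,327])[0]; print(c.min(),c.max(),onz(d,327,c.min()-.5,.079),onz(d,327,c.max()+.5,.079))
for v in np.linspace(c.min()+8,c.max()-5,6).astype(int):
    r=np.where(m[v,300:356])[0]+300; a,b=onz(d,r.min()-.5,v,.079),onz(d,r.max()+.5,v,.079); print(v,np.round((a+b)/2,4),round(np.linalg.norm(a-b),4))
g=cv2.cvtColor(d['frame'],cv2.COLOR_RGB2GRAY); G=cv2.resize(g[240:310,300:356],None,fx=6,fy=6,interpolation=cv2.INTER_CUBIC)
h=cv2.HoughCircles(cv2.GaussianBlur(G,(5,5),1),cv2.HOUGH_GRADIENT,1,30,param1=80,param2=25,minRadius=25,maxRadius=110)
for x,y,r in (h[0][:3] if h is not None else []): print('head',onz(d,300+(x+.5)/6-.5,240+(y+.5)/6-.5,.082),r/6)
s=grab('side','s7')
for nm in ('s0','s7'):
    P=cloud(load(nm if nm!='s0' else 'side0'))
    for lo,hi in ((.34,.41),(.50,.555),(.57,.62)):
        q=P[(P[...,0]>lo)&(P[...,0]<hi)&(abs(P[...,1]-(.2705-(P[...,0]-.4525)*.129))<.02)&(P[...,2]>.03)&(P[...,2]<.1)]; print(nm,lo,len(q),q.mean(0).round(4),np.percentile(q[:,2],[50,95]).round(4))
print(ctrl.get_obs()['contact_force'])
E
```

```text
pos [0.4522 0.2705 0.2496] yaw 172.69 tilt 0.02 shift cm [ 0.32 -0.04 -0.15] turn 1.29
79 208 [0.34916865 0.29236202 0.079     ] [0.48917306 0.27578638 0.079     ]
87 [0.3563 0.2832 0.079 ] 0.0257
110 [0.3788 0.2798 0.079 ] 0.0253
133 [0.4024 0.2768 0.079 ] 0.0258
156 [0.427  0.2737 0.079 ] 0.0242
179 [0.4529 0.2704 0.079 ] 0.0248
203 [0.4811 0.2662 0.079 ] 0.0243
head [0.58815783 0.25216885 0.082     ] 8.966666
s0 0.34 228 [0.3759 0.2735 0.0735] [0.0757 0.0817]
s0 0.5 146 [0.5289 0.2574 0.0682] [0.0711 0.0779]
s0 0.57 179 [0.5871 0.2433 0.0643] [0.0696 0.0836]
s7 0.34 232 [0.376  0.2734 0.0732] [0.0755 0.0817]
s7 0.5 140 [0.5281 0.2564 0.068 ] [0.0706 0.0779]
s7 0.57 188 [0.5871 0.2433 0.0628] [0.0677 0.0839]
[-0.54043086  0.69286157 -0.30786246]
```

```bash
python3 -c "
from station import ctrl
print(ctrl.finish_job())"
```

```text
the job is handed in; nothing more can be done
None
```

I tightened the clamp screw until the wrench broke (screw at about 0.7 rad by my estimate; it wasn't looked at again after), lifted the wrench off, laid it back within about 1 mm of its starting place and handed in the job.

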